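Quarantine the rattling case

ROBOT

A 6-joint arm with a two-finger parallel gripper is mounted at the origin on the work surface. World frame = base frame: x ahead of the robot, y to its left, z up, the work surface at z = 0. Lengths are in mm, angles in rad, forces in N, time in s.
With the tool pointing down it reaches from about 350 to 975 mm from the base axis. Payload 7.1 kg.
Tool frame: the origin (TCP) lies on the front face of the gripper's body, between the roots of the fingers; the fingertips stand 80 mm ahead of it and the grasp point (between the pads) lies 61 mm ahead of it (env.tips_ahead is the distance from the TCP to the fingertips, in mm); z points along the fingers, y is the direction in which the jaws open and shut (so a half turn about z gives the same grasp; the last joint's range is limited). The gripper opens to 88 mm and grips with 3 to 60 N. Pads are 20 mm wide; open, the fingers measure 115 mm over their backs; the gripper's body (75 mm by 178 mm) begins 61 mm behind the grasp point.
Start: joints at [-1.134, 0.423, 1.63, -0, 1.089, -0.019], TCP at [275.127, -561.169, 302.675] pointing down, gripper open.
Joint ranges: [-3, 3], [-0.9, 2.11], [0.09, 2.58], [-1.31, 4.45], [0.11, 2.69], [-2.54, 2.54]. Speed limits (rad/s): [2.39, 2.39, 3.01, 3.14, 3.14, 3.14].

INTERFACE

Orientations are given as a unit quaternion [x, y, z, w].
In Python, from station import env, set_gripper, viewer, workorder gives the robot as it stands. Calls block until the motion is done:
- env.reach(position, orientation): joint-space move of the TCP to a pose.
- env.move_l(position, rot=None, rate=150, f_stop=None): straight line of the TCP; rot=None keeps the orientation; rate is the mean speed in mm/s. With f_stop (N) it stops when the force on the tool has changed by that much, and returns True; else False.
- env.move_joints(angles): joint-space move.
- set_gripper(opening): finger opening in mm; the grip force is fixed at half the most; returns when the fingers have stopped.
- env.hold(seconds).
- env.ik(position, orientation): joint angles nearest the present ones, or None.
- env.read_state(): the state.
- viewer.camera(name): name is "side" or "top" or "wrist"; returns the picture (480x640x3 uint8, blue, green, red); there is no depth.
- viewer.camera_params(name): a dict with "fx", "fy", "cx", "cy" (pixels), "pose" (4x4, takes a point from camera to world coordinates); the wrist camera has in their place "tool_from_camera" (4x4, takes a point from camera to tool coordinates, whose origin is the TCP and whose axes are the flange's). Camera axes: x right, y up, looking along -z (the intrinsics and any distortion apply to the point x, -y, -z); pixel columns grow to the right and rows downward; lengths in mm; the calibration is good to about 2 mm. The wrist camera is an equidistant fisheye: a pixel r from the principal point sees the ray r / f radians off the axis. A picture is of the moment at which its call begins: read the wrist's pose just before it. camera_params takes no time and is no camera call.
A pose or a line that the arm cannot do raises env.IKError and nothing moves.
- workorder.sign_off(): hands the job in, once; it reports no verdict.
The state is a dict: "time_s": time; "qpos": joint angles; "dq": joint speeds; "tau": joint torques, N m; "tool_pos": TCP position; "orientation": TCP orientation; "force": force on the tool from outside, world axes, zero at the start; "wrist_torque": the same for the moment, N m; "width": finger opening in mm.
Only numpy, scipy, OpenCV 4.12 (cv2) and the standard library are available. Lean on these libraries where they do the work, as an engineer would, in place of code of your own. Each camera call takes 0.05 s, during which the arm holds its last target.

TASK

In one of the three closed cases the steel part has come loose. Pick cases up and shake or tilt them lengthwise until you find the one that rattles, then slide that one lengthwise into the red quarantine bay, fully home against the back stop. Leave the other two standing upright where they stood, never put a wrong case into the bay, and do not disturb the rack, bottle or jar.

Things in the scene. Friction and masses are not known exactly. Their poses are not given: they have to be found in the camera images.
- case_a_center (a point): Centre (29 mm above the underside) of case A, one of three outwardly identical closed cases, green with white lid: 120 long (x axis) x 60 wide (y) x 58 mm high (z up), rigid, lid locked, loose on the bench. Each weighs 0.39 to 0.52 kg, 0.19 kg of it the steel part inside; shells differ, so weight tells nothing.
- case_b_center (a point): Centre (29 mm above the underside) of case B, one of three outwardly identical closed cases, green with white lid: 120 long (x axis) x 60 wide (y) x 58 mm high (z up), rigid, lid locked, loose on the bench. In two cases the part sits fast in the middle; in one, drawn afresh each time, it is a loose ball, unseen.
- case_c_center (a point): Centre (29 mm above the underside) of case C, one of three outwardly identical closed cases, green with white lid: 120 long (x axis) x 60 wide (y) x 58 mm high (z up), rigid, lid locked, loose on the bench. A loose ball (0.19 kg) rolls up to 38 mm either way along the case, shifting its balance, and knocks on the ends.
- bay_mouth (a point): Middle of the mouth of the red quarantine bay (fixed), 29 mm above the bench; x points level into the bay, away from the robot. Channel 72 mm wide, 85 mm deep, side walls 9 mm, bench as floor, clear roof 68 to 75 mm above the bench: a case enters only along the bench, lengthwise. Guides 40 mm high flare to about 105 mm apart, 27 mm before the mouth.
- bay_stop (a point): Middle of the face of the bay's back stop, 85 mm inside the mouth, 29 mm above the bench; axes as the mouth's. A case fully home touches it: its centre is then 25 mm inside the mouth and its near end 35 mm outside.
- tube_rack: Bystander: orange tube rack, 50 x 150 x 55 mm (tube caps to 71 mm), loose, long along its y; origin at the centre of its underside.
- reagent_bottle: Bystander: glass bottle with blue cap, 64 mm diameter, 120 mm high; origin at the centre of its underside.
- sample_jar: Bystander: amber jar with white cap, 44 mm diameter, 75 mm high; origin at the centre of its underside.
Not all that is in view belongs to the job. What is meant by the part that bears bay_mouth is not blue or purple, and is the smaller of those in its own colour.

How it is judged:
By the outcome, as a careful person would: the job done as asked, in the order asked, and still so for the second after the job is handed in, with the robot touching nothing.
It also fails if it takes over 72 s, if anything falls off the work surface, if the arm or the gripper's body presses on something with over 40 N, if the wrist force passes 120 N, or if a joint passes its speed limit or range.

## Working session

There is one attempt and no reset: what is moved stays moved. The work goes in short steps, each a Python script; the robot and the scene stay as the last script left them, time stands still between calls to the robot, and variables do not carry over. Pictures are saved under pics/ and viewed, and the job is handed in when it is done.

```bash
ls; mkdir -p pics; python3 - <<'E'
from station import env, set_gripper, viewer, workorder
import cv2
for n in ("side","top","wrist"):
    im=viewer.camera(n); cv2.imwrite(f"pics/{n}0.png",im)
    p=viewer.camera_params(n); print(n,p)
s=env.read_state(); print(s)
E
```

```text
pics
side {'fx': 467.26657064802873, 'fy': 467.26657064802873, 'cx': 322.93313303118344, 'cy': 243.28571001132403, 'pose': array([[-9.98385249e-01,  2.00368004e-02, -5.31546957e-02,
         4.51420003e+02],
       [-5.44768124e-02, -6.02903479e-01,  7.95952054e-01,
         8.21116799e+02],
       [-1.60988186e-02,  7.97562488e-01,  6.03021481e-01,
         7.08648429e+02],
       [ 0.00000000e+00,  0.00000000e+00,  0.00000000e+00,
         1.00000000e+00]])}
top {'fx': 436.1883813215864, 'fy': 436.1883813215864, 'cx': 320.07983383012976, 'cy': 237.4205612902955, 'pose': array([[ 1.25830930e-02,  9.96984990e-01, -7.65675904e-02,
         4.13213550e+02],
       [-9.99886108e-01,  1.19075844e-02, -9.27255157e-03,
        -1.98731474e+01],
       [-8.33285969e-03,  7.66755473e-02,  9.97021276e-01,
         1.14434027e+03],
       [ 0.00000000e+00,  0.00000000e+00,  0.00000000e+00,
         1.00000000e+00]])}
wrist {'fx': 371.64829954431775, 'fy': 371.64829954431775, 'cx': 320.5483139380165, 'cy': 238.65876893236094, 'tool_from_camera': array([[ 4.47479372e-04,  9.68437197e-01,  2.4925
[... 267 characters left out ...]
       1.00000000e+00]])}
{'time_s': 0.15, 'qpos': array([-1.13399195e+00,  4.23681267e-01,  1.63048490e+00,  2.66058401e-05,
        1.08860104e+00, -1.90158212e-02]), 'dq': array([ 0.0001414 , -0.00224144, -0.0035183 ,  0.0001465 ,  0.00044205,
        0.00069983]), 'tau': array([ 2.35676362e-04, -5.44984281e+01, -2.73918843e+01,  6.44008233e-02,
        2.04047567e-02, -9.78294770e-05]), 'tool_pos': array([ 275.00476286, -560.88137827,  302.08185685]), 'orientation': array([ 9.74141946e-01,  2.25936107e-01, -1.10261817e-04, -5.76951752e-04]), 'force': array([-0.31904922, -0.18646733, -0.17341884]), 'wrist_torque': array([-0.00788381,  0.03799782, -0.02755969]), 'width': 87.89719654513961}
```

View pics/top0.png

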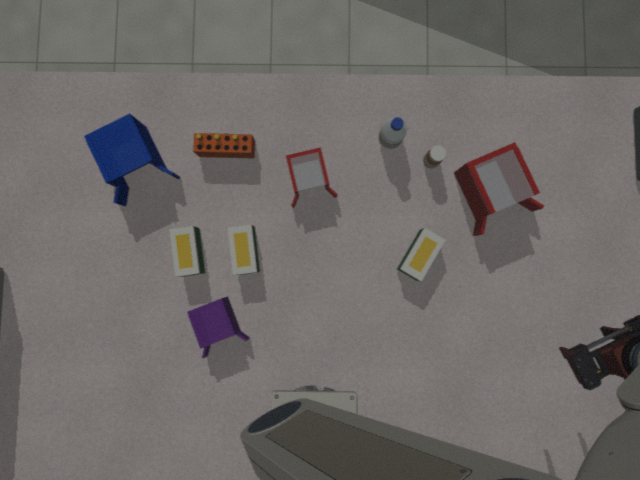

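View pics/side0.png

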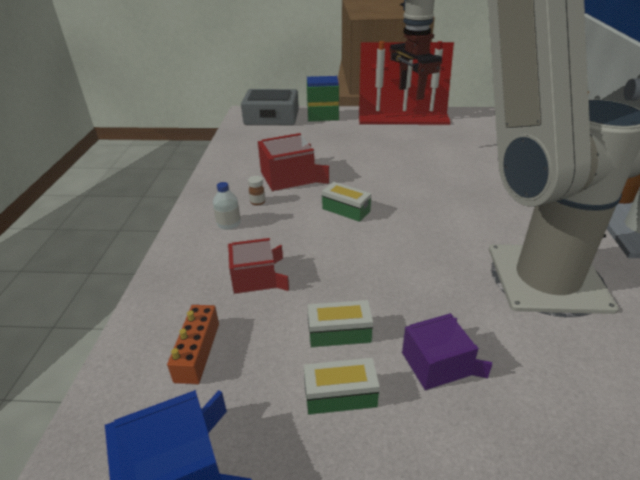

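Candidates for the bay in the top view are small red (310,175), large red (497,188), blue (125,150) and purple (215,322). The bay is not blue or purple and is the smaller red one, so I choose (310,175). The cases are at (186,250), (243,250) and (422,254). Next I check the choice in a close crop.

```bash
python3 - <<'E'
import cv2,numpy as np
im=cv2.imread("pics/top0.png")
c=cv2.resize(im[130:300,160:350],None,fx=4,fy=4,interpolation=cv2.INTER_CUBIC)[:, :]
c=cv2.resize(c,(670,600)); c=cv2.convertScaleAbs(c,alpha=1.3)
cv2.imwrite("pics/crop1.png",c)
c=cv2.resize(im[130:230,270:350],(640,800))[:600]
s=cv2.imread("pics/side0.png")
cv2.imwrite("pics/crop2.png",cv2.resize(s[220:310,210:330],(800,600),interpolation=cv2.INTER_CUBIC))
cv2.imwrite("pics/crop3.png",cv2.resize(im[140:215,270:350],(640,600),interpolation=cv2.INTER_CUBIC))
E
```

```text
(no output)
```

View pics/crop3.png

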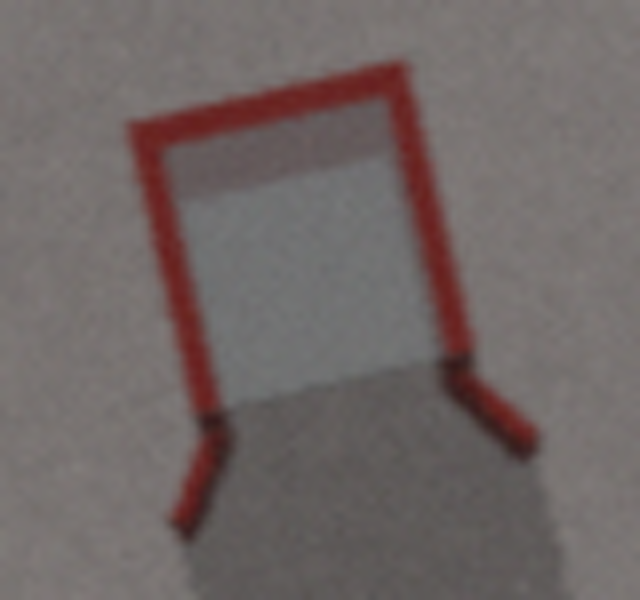

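View pics/crop2.png

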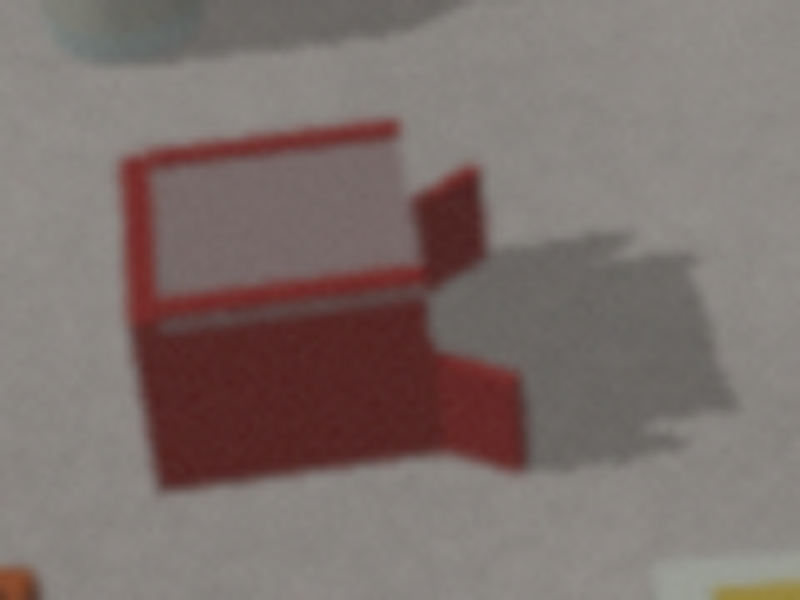

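View pics/crop1.png

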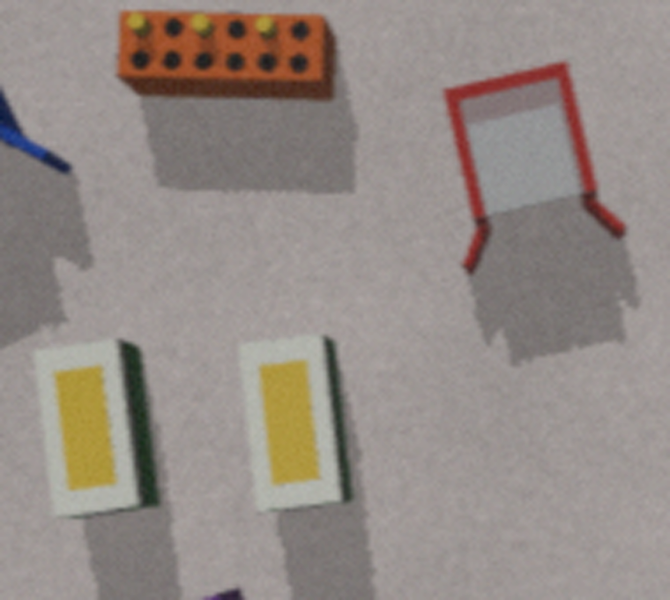

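```bash
cat > h.py <<'E'
import numpy as np, cv2
from scipy.spatial.transform import Rotation as R
from station import env, set_gripper, viewer, workorder
def ray(n,u,v):
    p=viewer.camera_params(n);T=p["pose"]
    d=T[:3,:3]@np.array([(u-p["cx"])/p["fx"],-(v-p["cy"])/p["fy"],-1.]); return T[:3,3],d
def onz(n,u,v,z):
    o,d=ray(n,u,v); return o+d*(z-o[2])/d[2]
def proj(n,X):
    p=viewer.camera_params(n);T=p["pose"]; c=T[:3,:3].T@(np.array(X)-T[:3,3])
    return p["cx"]-p["fx"]*c[0]/c[2], p["cy"]+p["fy"]*c[1]/c[2]
def down(yaw): # jaws' (tool y) along world angle yaw; tool z down
    y=np.array([np.cos(yaw),np.sin(yaw),0]); z=np.array([0,0,-1.]); x=np.cross(y,z)
    return R.from_matrix(np.c_[x,y,z]).as_quat()
def cases(n,im):
    hsv=cv2.cvtColor(im,cv2.COLOR_BGR2HSV)
    m=cv2.inRange(hsv,(18,110,80),(32,255,255))
    out=[]
    for c in cv2.findContours(m,cv2.RETR_EXTERNAL,cv2.CHAIN_APPROX_NONE)[0]:
        if cv2.contourArea(c)<150: continue
        # rays to the lid plane, then fit the rectangle there
        P=np.array([onz(n,u,v,58)[:2] for u,v in c[:,0,:]],np.float32)
        (x,y),(w,h),a=cv2.minAreaRect(P); a=np.radians(a)
        if w<h: a+=np.pi/2; w,h=h,w
        a=(a+np.pi/2)%np.pi-np.pi/2
        out.append((round(x,1),round(y,1),round(a,4),round(w),round(h)))
    return out
E
python3 - <<'E'
from h import *
for n in("top","side"):
    print(n,cases(n,cv2.imread(f"pics/{n}0.png")))
C=lambda u,v:(270+u/8-.5,140+v/8-.5)
pts=dict(bl=(130,122),br=(408,62),fl=(198,418),fr=(472,358),il=(222,412),ir=(444,366))
for z in(68,75):
    W={k:onz("top",*C(*p),z)[:2] for k,p in pts.items()}
    print(z,{k:v.round(1) for k,v in W.items()})
    print(np.linalg.norm(W["bl"]-W["br"]),np.linalg.norm(W["bl"]-W["fl"]),np.linalg.norm(W["br"]-W["fr"]))
    mouth=(W["fl"]+W["fr"])/2; back=(W["bl"]+W["br"])/2
    print("mouth",mouth,"dir",np.arctan2(*(back-mouth)[::-1]), "lat", np.arctan2(*(W["bl"]-W["br"])[::-1])-np.pi/2, np.linalg.norm(back-mouth))
S=lambda u,v:(210+u*120/800-.5,220+v*90/600-.5)
for k,p in dict(bnear=(122,160),bfar_bottom=(160,490),front_near_top=(430,275),front_near_bot=(440,452),front_far=(400,125)).items():
    print(k,onz("side",*S(*p),75 if 'bot' not in k else 0))
for k,p in dict(rack=(223,146),bottle=(392,140),jar=(434,160),purpleTL=(190,315),purpleR=(248,340)).items(): print(k,onz("top",*p,50)[:2])
E
```

```text
top [(458.4, -265.3, np.float64(-0.5272), 83, 32), (459.1, 330.8, np.float64(0.1597), 83, 32), (464.8, 186.0, np.float64(0.1423), 84, 32)]
side [(459.7, 327.3, np.float64(0.1639), 83, 32), (465.4, 182.2, np.float64(0.1383), 82, 31)]
68 {'bl': array([703.2,  79. ]), 'br': array([723.3,  -8.1]), 'fl': array([609.4,  56.1]), 'fr': array([629.3, -29.2]), 'il': array([611.4,  48.6]), 'ir': array([626.7, -20.5])}
89.38251981628574 96.54925063918506 96.33819988430939
mouth [619.38151639  13.41678939] dir 0.23092082005368805 lat 0.2267966089077078 96.43942580402353
75 {'bl': array([701.3,  78.4]), 'br': array([721.3,  -8.1]), 'fl': array([608.2,  55.6]), 'fr': array([627.9, -29.2]), 'il': array([610.1,  48.1]), 'ir': array([625.3, -20.5])}
88.80121884804909 95.92134069667692 95.71166251451906
mouth [618.04069899  13.20028763] dir 0.23092082005368803 lat 0.22679660890770736 95.81223010948187
bnear [722.16203999  -7.31626904  75.        ]
bfar_bottom [701.96329326  74.60989328   0.        ]
front_near_top [609.0014266   50.35810645  75.        ]
front_near_bot [611.28461049  52.63776409   0.        ]
front_far [630.56813337 -30.27719894  75.        ]
rack [729.216273   242.01273441]
bottle [ 749.24758007 -190.42773969]
jar [ 698.36300656 -297.18794385]
purpleTL [299.77525729 311.56381575]
purpleR [240.5083783  165.49293848]
```

```bash
cat >> h.py <<'E'
CS={"R":(458.4,-266.5,-0.5272),"M":(465,184.2,0.140),"L":(459.4,329.2,0.162)}
MOUTH=np.array([618.8,11.5]); BDIR=0.229
def pose(x,y,z,yaw,tilt=0):
    "grasp point, jaw yaw, tilt about the jaw axis -> TCP position, quat"
    r=R.from_quat(down(yaw))*R.from_euler('y',tilt)
    return np.array([x,y,z])-61*r.as_matrix()[:,2], r.as_quat()
E
python3 - <<'E'
from h import *
for k,(x,y,a) in CS.items():
    for s in(1,-1):
        yaw=a+s*np.pi/2
        for z,t in((32,0),(170,0),(170,.45),(170,-.45)):
            q=env.ik(*pose(x,y,z,yaw,t)); print(k,s,z,t,None if q is None else q.round(2))
d=np.array([np.cos(BDIR),np.sin(BDIR)])
for s in (1,-1):
  for off in(-100,-45,25):
    p=MOUTH+off*d; q=env.ik(*pose(*p,32,BDIR+s*np.pi/2)); print(s,off,None if q is None else q.round(2))
E
```

```text
R 1 32 0 [-0.55  0.62  1.94 -0.    0.58 -1.59]
R 1 170 0 [-0.55  0.38  1.89 -0.    0.86 -1.59]
R 1 170 0.45 [-0.54  0.59  1.62 -0.01  1.39 -1.59]
R 1 170 -0.45 [-0.56  0.28  2.17  0.05  0.24 -1.65]
R -1 32 0 [-0.55  0.62  1.94 -0.    0.58  1.55]
R -1 170 0 [-0.55  0.38  1.89 -0.    0.86  1.55]
R -1 170 0.45 [-0.56  0.28  2.17  0.05  0.24  1.49]
R -1 170 -0.45 [-0.54  0.59  1.62 -0.01  1.39  1.56]
M 1 32 0 [ 0.35  0.6   2.   -0.    0.54 -1.36]
M 1 170 0 [ 0.35  0.35  1.96 -0.    0.84 -1.36]
M 1 170 0.45 [ 0.31  0.55  1.7   0.08  1.34 -1.43]
M 1 170 -0.45 [ 0.42  0.24  2.22 -0.48  0.27 -0.85]
M -1 32 0 [ 0.35  0.6   2.   -0.    0.54  1.78]
M -1 170 0 [ 0.35  0.35  1.96 -0.    0.84  1.78]
M -1 170 0.45 [ 0.42  0.24  2.22 -0.48  0.27  2.29]
M -1 170 -0.45 [0.31 0.55 1.7  0.08 1.34 1.71]
L 1 32 0 [ 0.6   0.65  1.86 -0.    0.63 -1.13]
L 1 170 0 [ 0.6   0.43  1.82 -0.    0.9  -1.13]
L 1 170 0.45 [ 0.52  0.62  1.56  0.16  1.39 -1.27]
L 1 170 -0.45 [ 0.72  0.34  2.07 -0.61  0.41 -0.49]
L -1 32 0 [ 0.6   0.65  1.86 -0.    0.63  2.01]
L -1 170 0 [ 0.6   0.43  1.82 -0.    0.9   2.01]
L -1 170 0.45 None
L -1 170 -0.45 [0.52 0.62 1.56 0.16 1.39 1.87]
1 -100 [-0.04  0.61  1.96 -0.    0.57 -1.84]
1 -45 [-0.02  0.66  1.84 -0.    0.64 -1.82]
1 25 [ 0.01  0.73  1.68 -0.    0.74 -1.79]
-1 -100 [-0.04  0.61  1.96 -0.    0.57  1.3 ]
-1 -45 [-0.02  0.66  1.84 -0.    0.64  1.32]
-1 25 [ 0.01  0.73  1.68 -0.    0.74  1.35]
```

```bash
cat >> h.py <<'E'
def meas(tag,h=0.3):
    env.hold(h); out=[]
    for _ in range(3):
        s=env.read_state(); out.append(np.r_[s["force"],s["wrist_torque"]]); env.hold(0.03)
    w=np.mean(out,0); r=R.from_quat(s["orientation"]).inv()
    f,t=r.apply(w[:3]),r.apply(w[3:])
    print(tag,"t%.2f"%s["time_s"],"F",w[:3].round(2),"tool F",f.round(2),"tool T",t.round(3),"w%.1f"%s["width"],flush=True)
E
python3 - <<'E'
from h import *
x,y,a=CS["R"]; yaw=a+np.pi/2
for t in(.35,-.35,0):
    env.reach(*pose(x,y,170,yaw,t)); meas(f"empty {t}",0.2)
im=viewer.camera("wrist"); cv2.imwrite("pics/w1.png",im)
env.move_l(pose(x,y,32,yaw)[0],rate=150,f_stop=15)
print(env.read_state()["time_s"],env.read_state()["tool_pos"])
im=viewer.camera("side"); cv2.imwrite("pics/s1.png",im)
E
```

```text
empty 0.35 t1.82 F [0.1  0.25 0.12] tool F [ 0.08  0.27 -0.1 ] tool T [-0.07  -0.269  0.003] w88.1
empty -0.35 t2.97 F [-0.61 -0.18  0.07] tool F [ 0.39 -0.46 -0.22] tool T [-0.106  0.073  0.03 ] w87.6
empty 0 t3.79 F [0.53 0.03 0.2 ] tool F [-0.44  0.29 -0.2 ] tool T [-0.086 -0.109 -0.006] w87.9
4.9417 [ 458.83466556 -266.78369382   93.64476099]
```

View pics/w1.png

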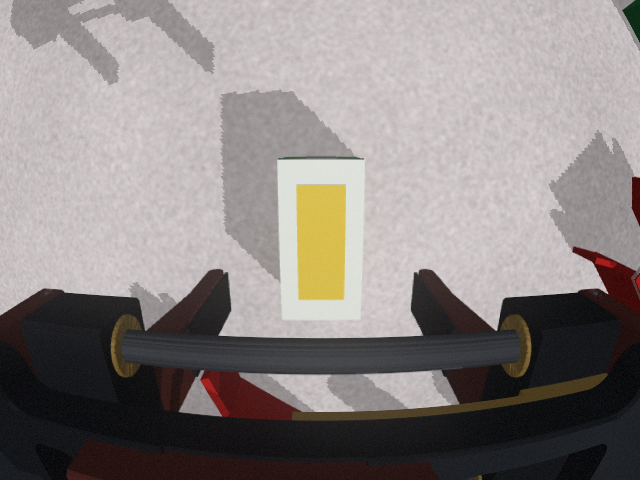

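View pics/s1.png

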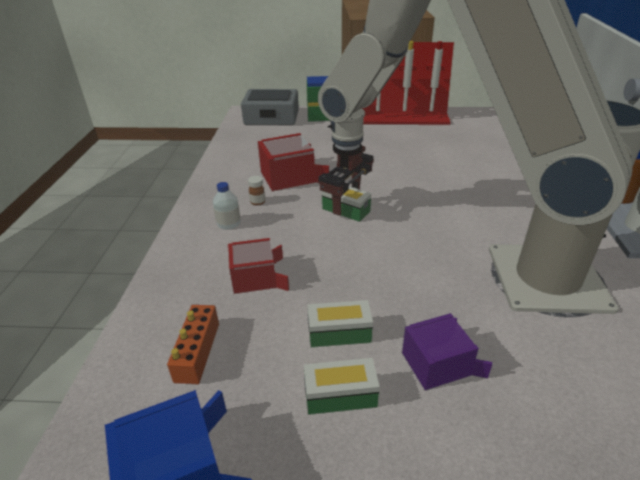

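The wrist view shows the case upright and centred between the fingers (lid columns 278–363, label centre 321,241). The side view shows the gripper around case C. Grip and test.

```bash
cat >> h.py <<'E'
def shake(k,z0=32):
    x,y,a=CS[k]; yaw=a+np.pi/2
    set_gripper(50); meas("gripped",0.1)
    env.move_l(pose(x,y,150,yaw)[0],rate=150); meas("lifted",0.3)
    for t in(.35,-.35):
        p,q=pose(x,y,150,yaw,t); env.move_l(p,q,rate=90); meas(f"tilt {t}",0.5)
    p,q=pose(x,y,150,yaw); env.move_l(p,q,rate=90); meas("level",0.3)
    cv2.imwrite(f"pics/{k}_lift.png",viewer.camera("side"))
E
python3 - <<'E'
from h import *
shake("R")
E
```

```text
gripped t5.71 F [-0.84  0.84  5.02] tool F [ 1.15  0.3  -5.02] tool T [-0.2    0.014  0.022] w60.0
lifted t7.04 F [ 0.09 -0.15 -3.95] tool F [-0.16 -0.08  3.95] tool T [-0.116 -0.093 -0.012] w60.2
tilt 0.35 t8.14 F [ 0.08  0.06 -4.05] tool F [-1.42  0.09  3.79] tool T [-0.105 -0.416 -0.03 ] w59.6
tilt -0.35 t9.68 F [ 0.28  0.1  -4.61] tool F [1.4  0.23 4.39] tool T [-0.069  0.192  0.035] w60.2
level t10.63 F [ 0.36  0.02 -3.59] tool F [-0.3   0.2   3.59] tool T [-0.072 -0.16   0.012] w60.0
```

View pics/R_lift.png

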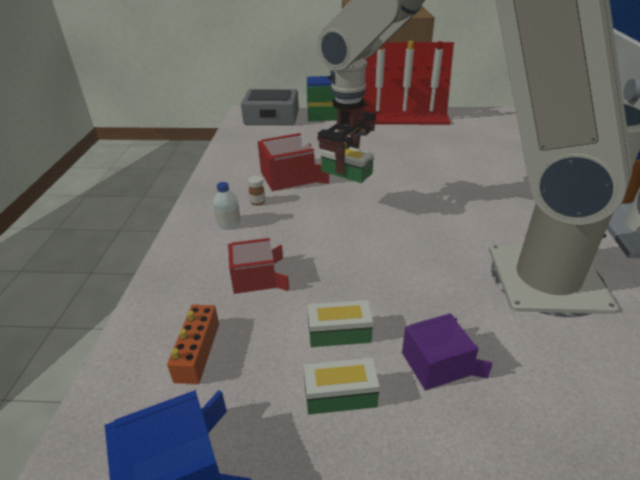

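```bash
cat >> h.py <<'E'
def meas2(tag,h=0.3,n=20):
    env.hold(h); F=[];T=[]
    for _ in range(n):
        s=env.read_state(); r=R.from_quat(s["orientation"]).inv()
        F.append(r.apply(s["force"]));T.append(r.apply(s["wrist_torque"])); env.hold(0.02)
    F,T=np.array(F),np.array(T)
    print(tag,"t%.2f"%s["time_s"],"F",F.mean(0).round(2),"T",T.mean(0).round(3),"sdT",T.std(0).round(3),"q",s["orientation"].round(4),flush=True)
E
python3 - <<'E'
from h import *
x,y,a=CS["R"]; yaw=a+np.pi/2
meas2("level after -",0,15)
for t in(.35,0):
    p,q=pose(x,y,150,yaw,t); env.move_l(p,q,rate=120); meas2(f"{t}",0.3,15)
E
```

```text
level after - t10.95 F [ 0.09 -0.03  3.91] T [-0.071 -0.16  -0.003] sdT [0.036 0.039 0.029] q [ 0.2606  0.9655 -0.      0.    ]
0.35 t12.00 F [-1.47  0.31  3.77] T [-0.085 -0.406 -0.011] sdT [0.037 0.035 0.018] q [ 0.2566  0.9508  0.0453 -0.1679]
0 t13.05 F [-0.17  0.11  3.64] T [-0.089 -0.03  -0.001] sdT [0.034 0.031 0.02 ] q [ 2.605e-01  9.655e-01  1.000e-04 -3.000e-04]
```

```bash
python3 - <<'E'
from h import *
x,y,a=CS["R"]; yaw=a+np.pi/2
for t in(-.35,0):
    p,q=pose(x,y,150,yaw,t); env.move_l(p,q,rate=150); meas2(f"{t}",0.2,12)
E
```

```text
-0.35 t14.00 F [ 1.31 -0.02  3.87] T [-0.078  0.216  0.033] sdT [0.031 0.033 0.017] q [ 0.2566  0.9507 -0.0454  0.1681]
0 t14.95 F [-0.04  0.13  3.97] T [-0.084 -0.147 -0.   ] sdT [0.041 0.043 0.032] q [ 2.606e-01  9.655e-01 -0.000e+00  1.000e-04]
```

The torque after returning to level changes with the last tilt: −0.155 N m after a negative tilt and −0.03 after a positive one. The 0.13 difference repeats and equals 2 × 38 mm × 0.19 kg × g, so this case (right-hand one) holds the loose ball. Next I carry it to the bay.

```bash
python3 - <<'E'
from h import *
yaw=BDIR+np.pi/2; d=np.array([np.cos(BDIR),np.sin(BDIR)])
P=lambda off,z:pose(*(MOUTH+off*d),z,yaw)
env.reach(*P(-115,130))
cv2.imwrite("pics/w2.png",viewer.camera("wrist")); cv2.imwrite("pics/t2.png",viewer.camera("top"))
print("stop",env.move_l(P(-115,32.5)[0],rate=100,f_stop=8)); s=env.read_state(); print(s["time_s"],s["tool_pos"],s["force"])
cv2.imwrite("pics/s2.png",viewer.camera("side"))
E
```

```text
stop True
17.025 [505.99317351 -14.69051002  93.28560006] [-0.79232855  0.96773953  4.67772267]
```

View pics/s2.png

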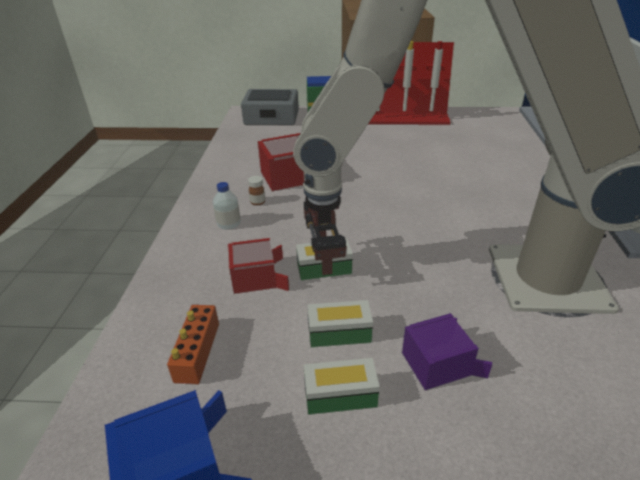

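View pics/t2.png

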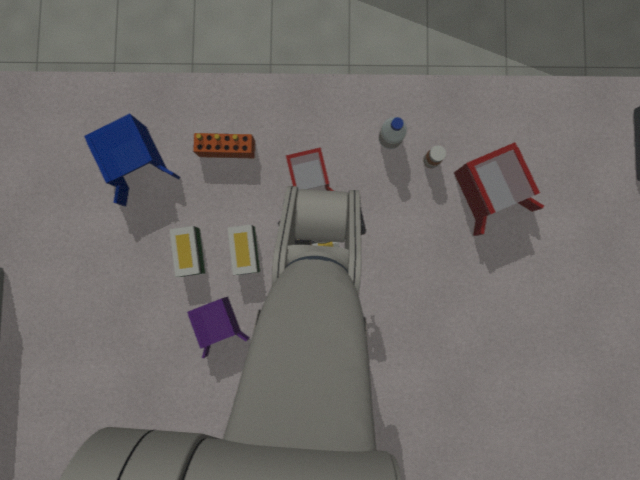

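The side view shows the case on the bench in front of the small bay (case around 325,260, mouth around 280,268). Slide it in held, then let go and push.

```bash
python3 - <<'E'
from h import *
yaw=BDIR+np.pi/2; d=np.array([np.cos(BDIR),np.sin(BDIR)])
P=lambda off,z:pose(*(MOUTH+off*d),z,yaw)
print("stop",env.move_l(P(-43,32.5)[0],rate=60,f_stop=15)); s=env.read_state(); print(s["time_s"],s["tool_pos"],s["force"])
cv2.imwrite("pics/s3.png",cv2.resize(viewer.camera("side")[200:320,200:360],(800,600)))
E
```

```text
stop True
17.4 [507.08537515 -14.25922331  93.2107448 ] [-0.96213872 -0.3272462   4.42279617]
```

View pics/s3.png

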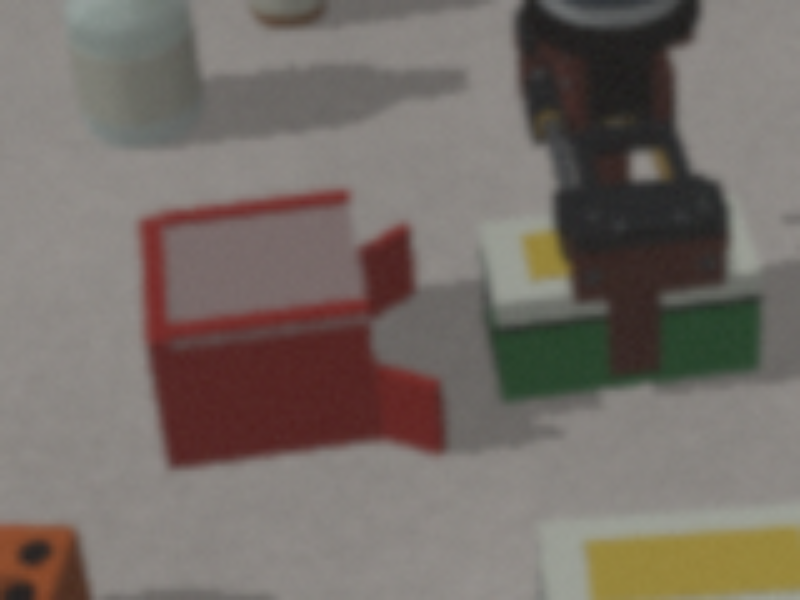

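It stopped after 1 mm because of the bench contact. Raise it by 2 mm and go on.

```bash
python3 - <<'E'
from h import *
yaw=BDIR+np.pi/2; d=np.array([np.cos(BDIR),np.sin(BDIR)])
P=lambda off,z:pose(*(MOUTH+off*d),z,yaw)
env.move_l(P(-113,34.5)[0],rate=30); print(env.read_state()["force"])
print("stop",env.move_l(P(-43,34.5)[0],rate=70,f_stop=20)); s=env.read_state(); print(s["time_s"],s["tool_pos"],s["force"],(s["tool_pos"][:2]-MOUTH)@d)
cv2.imwrite("pics/s4.png",cv2.resize(viewer.camera("side")[200:320,200:360],(800,600)))
E
```

```text
[-0.17047372 -0.37629652 -3.4306495 ]
stop False
18.8917 [576.35086316   1.65524674  95.36475176] [ 0.62618907 -0.255758   -4.68910352] -43.575750660560196
```

View pics/s4.png

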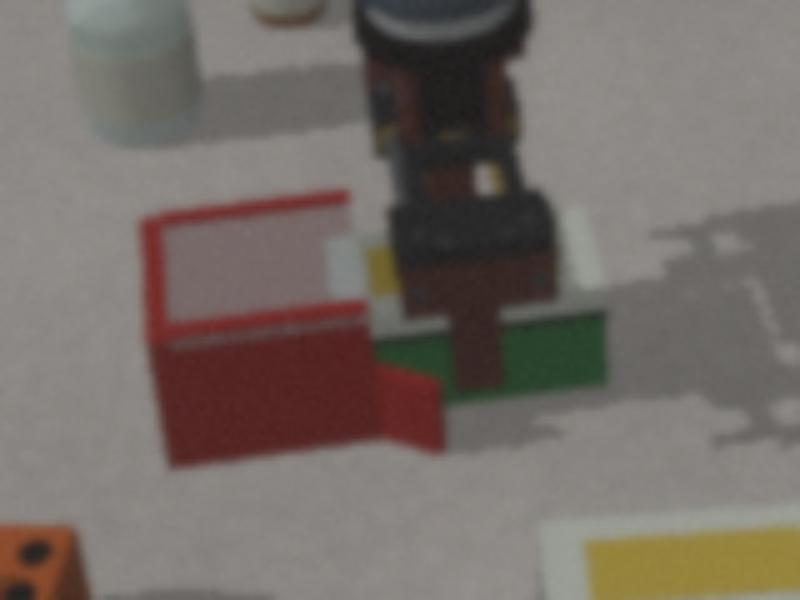

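```bash
python3 - <<'E'
from h import *
yaw=BDIR+np.pi/2; d=np.array([np.cos(BDIR),np.sin(BDIR)])
P=lambda off,z:pose(*(MOUTH+off*d),z,yaw)
off=lambda:(env.read_state()["tool_pos"][:2]-MOUTH)@d
print(env.move_l(P(-43,32)[0],rate=20,f_stop=4))
set_gripper(88)
env.move_l(P(-43,100)[0],rate=150)
env.move_l(P(-138,100)[0],rate=200)
set_gripper(0)
cv2.imwrite("pics/s5.png",cv2.resize(viewer.camera("side")[200:320,200:360],(800,600)))
env.move_l(P(-138,32)[0],rate=150)
print("early",env.move_l(P(-60,32)[0],rate=70,f_stop=20),off())
print("stop",env.move_l(P(-35,32)[0],rate=30,f_stop=14)); s=env.read_state(); print(s["time_s"],off(),s["force"],s["width"])
cv2.imwrite("pics/s6.png",cv2.resize(viewer.camera("side")[200:320,200:360],(800,600)))
E
```

```text
True
early False -59.95486288276455
stop True
24.875 -44.0051814568706 [ 0.1426227  -0.06300633 -0.0940478 ] 0.873307730920843
```

View pics/s6.png

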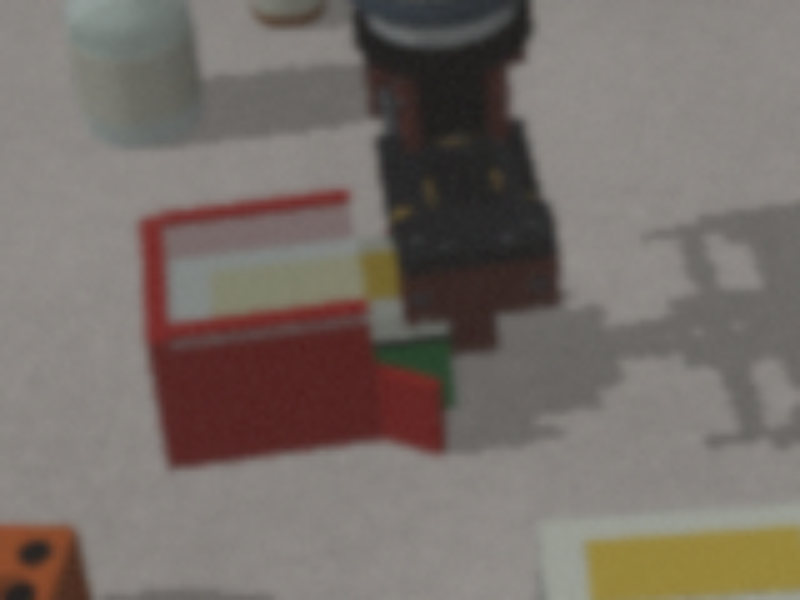

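The stop came at −44 mm, against a predicted −45, so the case looks home. I'll press once more to confirm, back off and look.

```bash
python3 - <<'E'
from h import *
yaw=BDIR+np.pi/2; d=np.array([np.cos(BDIR),np.sin(BDIR)])
P=lambda off,z:pose(*(MOUTH+off*d),z,yaw)
off=lambda:(env.read_state()["tool_pos"][:2]-MOUTH)@d
for _ in range(2):
    print("stop",env.move_l(P(-36,32)[0],rate=12,f_stop=15),off(),env.read_state()["force"])
    env.hold(0.2); print(off(),env.read_state()["force"])
env.move_l(P(-90,32)[0],rate=60); env.move_l(P(-130,200)[0],rate=250)
env.move_joints([-1.134,.423,1.63,0,1.089,-.019])
print(env.read_state()["time_s"])
t=viewer.camera("top"); s=viewer.camera("side")
cv2.imwrite("pics/t7.png",t); cv2.imwrite("pics/s7.png",s)
cv2.imwrite("pics/t7c.png",cv2.resize(t[140:215,270:350],(640,600),interpolation=cv2.INTER_CUBIC))
print(cases("top",t)); print(cases("side",s))
E
```

```text
stop True -43.75895175819983 [-0.34130957 -0.40141679 -0.07559939]
-44.0436577254351 [-0.79141154  0.19091205  0.75921025]
stop True -43.44335679361372 [-0.27053171 -0.85561737 -0.28344314]
-43.66027832600685 [ 0.06963384 -0.84393763  0.16052292]
30.1167
[(459.1, 330.7, np.float64(0.157), 83, 32), (464.8, 186.0, np.float64(0.1423), 84, 32)]
[(459.8, 327.2, np.float64(0.1638), 83, 32), (465.4, 182.2, np.float64(0.1364), 82, 31)]
```

View pics/t7c.png

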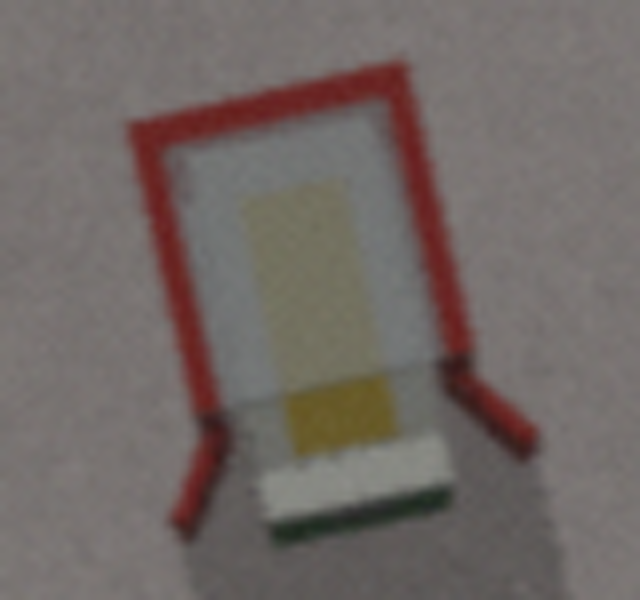

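View pics/s7.png

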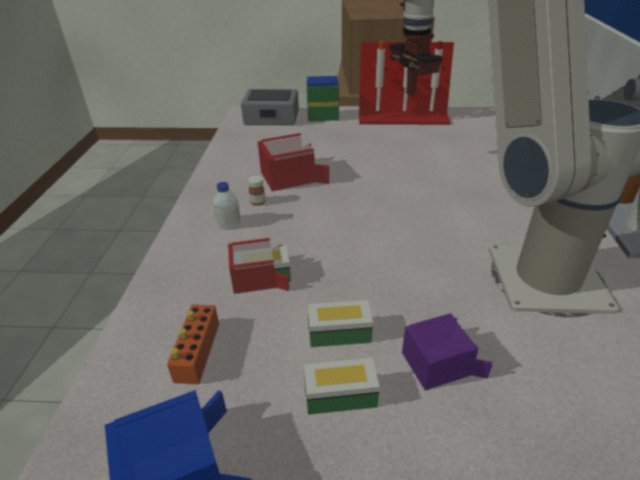

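View pics/t7.png

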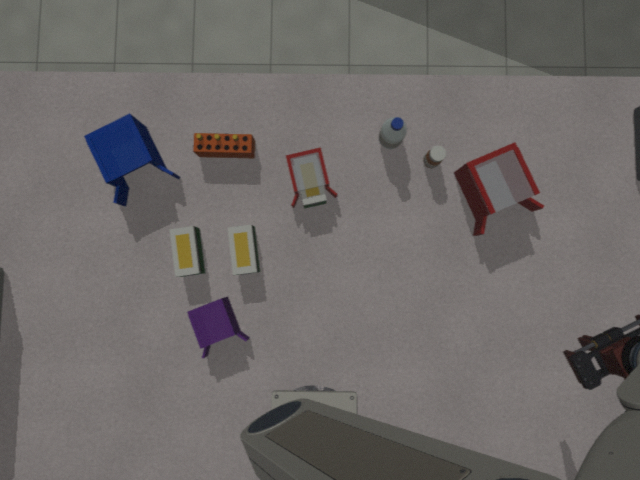

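```bash
python3 - <<'E'
from h import *
d=np.array([np.cos(BDIR),np.sin(BDIR)])
C=lambda u,v:(270+u/8-.5,140+v/8-.5)
for a,p in (("near L",(268,522)),("near R",(450,486)),("far label L",(243,198)),("far label R",(343,180))):
    X=onz("top",*C(*p),58)[:2]; print(a,X.round(1),((X-MOUTH)@d).round(1))
for p in((130,122),(408,62),(198,418),(472,358)): print((onz("top",*C(*p),75)[:2]-MOUTH)@d)
E
```

```text
near L [578.5  34.2] -34.1
near R [590.5 -22.8] -35.3
far label L [681.8  43.7] 68.7
far label R [687.9  12.1] 67.5
95.55637822994873
95.36071457367659
-0.35878087245622875
-0.34823303900807173
```

Near end −34 and −35 mm (nominal −35), so the case is home. Two pushes of 15 N each ended at the same place, and everything else is unmoved. Hand in.

```bash
python3 - <<'E'
from h import *
print(workorder.sign_off(), env.read_state()["time_s"])
E
```

```text
the job is handed in; nothing more can be done
the job is handed in; nothing more can be done
```

The loose case is in the small red bay, fully home against the back stop, and the job is handed in; it took about 30 s of the 72 s.

**Which case:** it was the right-hand one, which stood at about (458, −266). After tilting it one way and returning to level, the wrist torque was about −0.155 N m. After tilting the other way it was −0.03 N m. The negative-tilt reading repeated, and the 0.13 N m difference is what a 0.19 kg ball shifting ±38 mm should give. I did not lift the other two cases as a control.

**Placing:** I carried the case to the bay and slid it in held. The first slide tripped on bench contact after 1 mm and went through once I raised it 2 mm. I then pushed it home with closed fingers.

**Last checks:**
- **Fit:** the pushes stopped with the TCP at about −44 mm, against −45 expected. The top view puts the near end 34–35 mm outside the mouth, against 35 nominal.
- **Other two cases:** they measure within 0.3 mm of where they stood.
- **Bystanders:** rack, bottle and jar look unmoved in both views.
- **Disagreement:** top and side cameras differed by about 3.5 mm in y. I used the mean for the grasps and the bay.

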